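Release the locked bangle drawer with the reset pin

ROBOT

A 6-joint arm with a two-finger parallel gripper is mounted at the origin on the work surface. World frame = base frame: x ahead of the robot, y to its left, z up, the work surface at z = 0. Lengths are in m, angles in degrees, forces in N, time in s.
With the tool pointing down it reaches from about 0.275 to 0.85 m from the base axis. Payload 5.2 kg.
Tool frame: the origin (TCP) lies between the finger pads; the fingertips stand r.tip_reach ahead of it and the grasp point (between the pads) lies 2 mm behind it (r.tip_reach is the distance from the TCP to the fingertips, in m); z points along the fingers, y is the line along which they close (so a half turn about z gives the same grasp; the last joint's range is limited). The gripper opens to 85 mm and grips with 20 to 120 N. Pads are 22 mm wide; open, the fingers measure 114 mm over their backs; the gripper's body (76 mm by 85 mm) begins 54 mm behind the grasp point. The pads swing forward as they close: fully open they stand 13 mm farther back than shut.
Start: joints at [-80.317, 14.817, 87.949, -0, 77.235, -11.62], TCP at [0.2, -0.512, 0.248] pointing down, gripper open.
Joint ranges: [-179.93, 179.93], [-52.35, 119.4], [10.71, 147.94], [-69.91, 249.91], [12.55, 155.21], [-178.61, 178.61]. Speed limits (degrees/s): [147.25, 147.25, 180, 180, 180, 180].

INTERFACE

Orientations are given as [roll, pitch, yaw] about the fixed x, y, z axes, in that order (R = Rz(yaw) Ry(pitch) Rx(roll)).
In Python, from cell import readout, viewer, ticket, r gives the robot as it stands.
- The arm moves only by the tool jog_arm, never from a script. Its argument "deltas" is one flat list of numbers, 7 for each row, row after row: the turn, a rotation vector about the tool's x, y, z in degrees, then the shift along the tool's x, y, z in m, then the opening, from 0 (shut) to 1 (fully open). In form: [wx, wy, wz, x, y, z, fingers, wx, wy, wz, x, y, z, fingers, ...]. A call has 1 to 12 rows; each row is the pose to reach, as a shift and turn from the pose commanded when the call began, along the tool's axes at that moment; what a row does not reach only later rows make up. A row lasts 1/8 s, in which the tool goes at most 62.5 mm and 10.7 degrees, less where a joint would pass 70% of its speed; a pose out of reach is approached as far as the arm can. A call with a gripper value outside its range is refused whole. The fingers move at their own pace and stop on an object; "newtons" is the grip in N (left out, the last holds). Time passes only in rows, so rows that repeat a pose let the fingers close. It gives the time, the measured TCP pose, the force, the opening and the grip force at its end, in the units of the state.
- readout.sense(): the state, without advancing time (a new reading comes with each control period).
- viewer.snapshot(name): name is "side" or "top"; returns a dict with "image" (384x512x3 uint8, blue, green, red), "depth" (384x512 float32, m along the optical axis (not along the pixel's ray), 0 where there is no reading), "intrinsics" (3x3 intrinsics, pixels), "cam_to_world" (4x4, takes a point from camera to world coordinates). Camera axes: x right, y up, looking along -z (the intrinsics and any distortion apply to the point x, -y, -z); pixel columns grow to the right and rows downward; lengths in m; the calibration is good to about 2 mm. A picture is of the moment at which its call begins.
- ticket.close_job(): hands the job in; it is judged then, once.
The state is a dict: "clock": time; "joints": joint angles; "qd": joint speeds; "effort": joint torques, N m; "eef_pos": TCP position; "eef_rot": TCP orientation; "force": force on the tool from outside, world axes, zero at the start; "ft_torque": the same for the moment, N m; "width": finger opening in m; "gripper_force": force on a finger pad.
Only numpy, scipy, OpenCV 4.12 (cv2) and the standard library are available. Lean on these libraries where they do the work, as an engineer would, in place of code of your own. Each camera call takes 0.05 s, during which the arm holds its last target. There are 200 camera calls.

TASK

The bangle drawer has locked itself: take the orange-handled pin from its blue stand, put it through the small hole in the top of the white case and gently press the spring catch hidden below, keeping it pressed until the drawer has crept all the way out. Then put the pin back in its stand, fully seated and upright. Keep your hand off the case and drawer, never force the pin, and leave the other things where they are.

Things in the scene. Friction and masses are not known exactly. Their poses are not given: they have to be found in the camera images.
- pin: Reset pin, 50 to 85 g: a steel shaft 6 mm in diameter and 58 mm long, its tip slightly chamfered, below a round orange handle 16 mm in diameter and 52 mm long (the flat shoulder between them is 58 mm from the tip). Origin at the centre of the tip; z runs along the pin towards the handle's end, which is at z = 110 mm. It starts upright in the stand.
- stand_hole (a point): Mouth of the hole in the pin's stand, a fixed blue block 60 x 60 mm and 63 mm high: the point is the centre of the block's top face, z up. The hole is 12 mm wide, straight through, chamfered. The seated pin rests with its shoulder on the block's top, so its tip is 58 mm below this point (5 mm above the counter).
- case_hole (a point): Mouth of the access hole in the white case's top (dark ring round it): centre of the hole on the top face, 85 mm above the counter, z up, x and y along the case's edges. The hole is 9 mm wide, chamfered by 2 mm, in a 6 mm thick top. Straight below is the hidden flat spring catch, 18 mm wide; the depth of its face at rest differs from case to case, 12 to 38 mm below this point.
- case: White locking bangle case, fixed, 200 x 200 x 85 mm, dark drawer front on its -x side. Origin: centre of its underside, z up; hole at x -45, y +30 mm. The locked catch starts to give at 4 to 6 N, frees the drawer when pressed about 5 mm in (6 to 9 N), after which 5 N keeps it in; a hard stop comes 8 mm in. Over 20 N from the pin on catch or case does damage.
- drawer (a joint): How far the drawer is out (m): 0 to 0.001 locked, 0.040 fully out. A spring and a damper push it out along the case's -x at about 14 mm/s, only while the catch is held in; the catch is a ratchet that stops the drawer again every 12 mm if let go early. Once out it stays out.
- silver_bangle_b: Silver bangle, 64 mm across, 7 mm high, lying loose on the case's top behind the hole. Bystander. Origin at the centre of its underside.
- silver_bangle_a: Silver bangle, 64 mm across, 7 mm high, loose in the black tray. Bystander. Origin at the centre of its underside.
- turquoise_bangle: Turquoise glass bangle, 66 mm across, 8 mm high, loose in the black tray. Bystander. Origin at the centre of its underside.
- bell: Brass bell, 72 mm across at the foot, 61 mm high, loose on the counter. Bystander. Origin at the centre of its underside.
- sandalwood_box: Carved sandalwood box, 94 x 94 mm, 52 mm high, loose on the counter. Bystander. Origin at the centre of its underside.

How it is judged (in metres and radians):
On the way, in this order (a step that is already met when the one before it is completed fails the run):
1. the pin is in the case's hole, its tip over 9 mm below the top, with the drawer still shut (z of pin in the frame of case_hole below -0.009 m and horizontal distance between pin and case_hole below 0.008 m and value of joint drawer below 0.006 m), for 0.1 s.
2. the drawer comes fully out (over 36 mm) with the pin still in the hole (z of pin in the frame of case_hole below -0.009 m and horizontal distance between pin and case_hole below 0.008 m and value of joint drawer above 0.036 m), for 0.1 s.
At the end, for the whole second after the job is handed in: The drawer is over 36 mm out; the pin stands released and at rest in its stand's hole, tip within 7 mm of the hole's axis and at least 54 mm below the stand's top, leaning less than 0.1 rad (value of joint drawer above 0.036 m and horizontal distance between pin and stand_hole below 0.007 m and z of pin in the frame of stand_hole below -0.054 m and angle between pin's own z axis and vertical below 0.1 rad and linear speed of pin below 0.02 m/s); the robot touches nothing.
It fails at once if the pin pressed on the case, drawer or catch with over 20 N (contact force between pin and case above 20 N).
It fails at once if the hand or arm pushed on the case or drawer (over 3 N) (contact force between any of the fingers, the arm and case above 3 N).
It fails at once if a bystander (a bangle, the bell or the sandalwood box) was moved over 20 mm (distance of any of silver_bangle_a, silver_bangle_b, turquoise_bangle, bell, sandalwood_box from where it was at the start of the episode above 0.02 m).
It also fails if it takes over 72 s, if anything falls off the work surface, if the arm or the gripper's body presses on something with over 40 N, if the wrist force passes 120 N, or if a joint passes its speed limit or range.

## Working session

There is one attempt and no reset: what is moved stays moved. The work goes in short steps, Python scripts to look and compute and a tool call to move; the robot and the scene stay as the last step left them, time stands still between calls to the robot, and variables do not carry over. Pictures are saved under pics/ and viewed, at most 10 in all, crops included, and the job is handed in when it is done.

Besides the shell and the picture viewer there is one more tool, called after ">>>" as name(argument=value, ...), one argument or row to a line, values as JSON. jog_arm: Moves the arm, as the interface text tells. Its arguments: {"type":"object","properties":{"deltas":{"type":"array","items":{"type":"number"}},"newtons":{"type":"number"}},"required":["deltas"]}

```bash
mkdir -p pics; ls; python3 - <<'E'
from cell import readout, viewer, ticket, r
import cv2,numpy as np
print(readout.sense(), r.tip_reach)
for n in("top","side"):
    s=viewer.snapshot(n); cv2.imwrite(f"pics/{n}0.png",s["image"]); np.savez(f"{n}0.npz",**s)
    print(s["intrinsics"],s["cam_to_world"])
E
```

```text
pics
{'clock': 0.0, 'joints': array([-8.03161950e+01,  1.48589113e+01,  8.80113278e+01,  2.50921533e-04,
        7.72361356e+01, -1.16202705e+01]), 'qd': array([-0.0689515 ,  0.01063315,  0.07074613, -0.02716923,  0.00538102,
        0.05805327]), 'effort': array([-7.27295992e-05, -4.46036947e+01, -2.90563810e+01, -1.68868378e-04,
        1.14475083e-02,  5.68352277e-06]), 'eef_pos': array([ 0.19975472, -0.51189942,  0.2474762 ]), 'eef_rot': array([-1.79895855e+02, -2.16660633e-02,  2.13040001e+01]), 'force': array([0.05626147, 0.12134712, 0.05634743]), 'ft_torque': array([-0.03543125, -0.00124902, -0.03267329]), 'gripper_force': 0.0, 'width': 0.0854741561384973} 0.017
[[426.40002356   0.         260.02058715]
 [  0.         426.40002356 194.00442548]
 [  0.           0.           1.        ]] [[-2.31764465e-02  9.96528721e-01 -7.99584956e-02  4.04238272e-01]
 [-9.99731088e-01 -2.31644056e-02  1.07829211e-03  3.21830617e-02]
 [-7.77641960e-04  7.99619848e-02  9.96797610e-01  1.19078552e+00]
 [ 0.00000000e+00  0.00000000e+00  0.00000000e+00  1.00000000e+00]]
[[347.31132327   0.         251.1392445 ]
 [  0.         347.31132327 195.28360873]
 [  0.           0.           1.        ]] [[-0.7640054   0.32983828 -0.55452904 -0.03799272]
 [-0.64520509 -0.39386537  0.65466057  0.66924367]
 [-0.00247767  0.85794917  0.51372861  0.59683279]
 [ 0.          0.          0.          1.        ]]
```

View pics/top0.png

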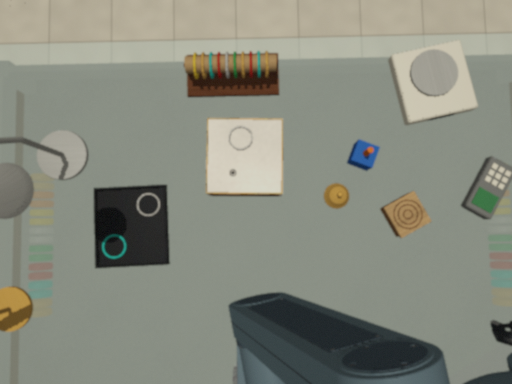

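View pics/side0.png

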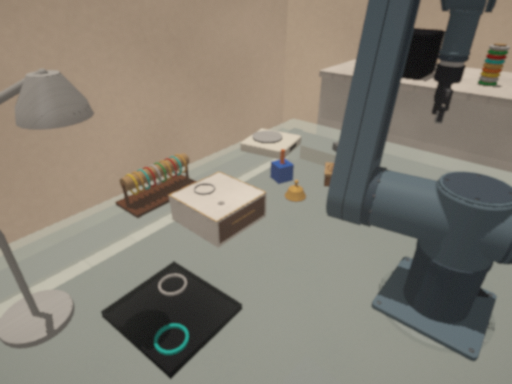

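The top view shows the case around (245,156) with its hole at (233,172) and a bangle at (241,138). The stand is at (364,154) with the orange pin top at (370,151), the bell at (337,195) and the box at (406,214). The side view agrees: stand at (282,172), hole at (221,203).

```bash
cat > h.py <<'E'
import cv2,numpy as np
def ray(s,u,v):
    K,T=s["intrinsics"],s["cam_to_world"]
    d=np.array([(u-K[0,2])/K[0,0],-(v-K[1,2])/K[1,1],-1.]); return T[:3,3],T[:3,:3]@d
def on_plane(s,u,v,z):
    o,d=ray(s,u,v); return o+d*(z-o[2])/d[2]
def cross(a,b):
    (o1,d1),(o2,d2)=a,b
    t=np.linalg.lstsq(np.c_[d1,-d2],o2-o1,rcond=None)[0]
    p,q=o1+t[0]*d1,o2+t[1]*d2; return (p+q)/2,np.linalg.norm(p-q)
def mask(s,lo,hi,box):
    hsv=cv2.cvtColor(s["image"],cv2.COLOR_BGR2HSV); m=cv2.inRange(hsv,lo,hi)
    x0,y0,x1,y1=box; o=np.zeros_like(m); o[y0:y1,x0:x1]=m[y0:y1,x0:x1]; return o
def cen(m):
    M=cv2.moments(m,True); return M["m10"]/M["m00"],M["m01"]/M["m00"],M["m00"]
ORANGE=((0,120,90),(18,255,255)); BLUE=((105,120,40),(130,255,255))
E
python3 - <<'E'
from h import *
T=dict(np.load("top0.npz"));S=dict(np.load("side0.npz"))
def pts(s,m):
    K,X=s["intrinsics"],s["cam_to_world"]; v,u=np.nonzero(m); d=s["depth"][v,u]
    ok=d>0; u,v,d=u[ok],v[ok],d[ok]
    return np.c_[(u-K[0,2])/K[0,0]*d,-(v-K[1,2])/K[1,1]*d,-d]@X[:3,:3].T+X[:3,3]
np.set_printoptions(precision=4,suppress=True)
for n,s,bo,bb in(("top",T,(355,140,385,165),(340,130,385,175)),("side",S,(270,145,295,166),(262,150,300,190))):
    o=mask(s,*ORANGE,bo); b=mask(s,*BLUE,bb)
    for k,m in(("or",o),("bl",b)):
        p=pts(s,m); print(n,k,cen(m),cv2.boundingRect(m),"p95z",np.percentile(p[:,2],[5,50,95]))
        q=p[p[:,2]>np.percentile(p[:,2],80)-.01]; print(q.mean(0),len(q))
    p=pts(s,b);q=p[abs(p[:,2]-.063)<.006]
    if len(q)>8: R=cv2.minAreaRect((q[:,:2]*1000).astype(np.float32)); print("stand top",R)
# case top
w=mask(T,(0,0,150),(40,70,255),(195,105,295,205)); w=cv2.morphologyEx(w,cv2.MORPH_CLOSE,np.ones((15,15)))
c=max(cv2.findContours(w,0,1)[0],key=cv2.contourArea); 
q=np.array([on_plane(T,*x[0],.085)[:2] for x in c])
print("case",cv2.minAreaRect((q*1000).astype(np.float32)))
def hole(s,c,z):
    u0,v0=c;g=s["image"].min(2).astype(float)[v0-6:v0+7,u0-6:u0+7]; wt=np.clip(np.median(g)-20-g,0,None)
    y,x=np.mgrid[v0-6:v0+7,u0-6:u0+7]; u,v=(wt*x).sum()/wt.sum(),(wt*y).sum()/wt.sum(); print((u,v),on_plane(s,u,v,z)); return ray(s,u,v)
print(cross(hole(T,(233,172),.085),hole(S,(221,203),.085)))
for n,z,l,h,b in(("bell",.03,(10,120,60),(30,255,255),(320,180,352,210)),("box",.052,(5,60,60),(25,255,255),(378,188,434,240))):
    m=mask(T,l,h,b);print(n,cen(m),on_plane(T,*cen(m)[:2],z))
def show(s,x0,y0,x1,y1): return cv2.resize(s["image"][y0:y1,x0:x1],(400,400),interpolation=2)
cv2.imwrite("pics/c.png",np.hstack([show(T,340,130,390,180),show(S,258,140,308,190)]))
E
```

```text
top or (367.97435897435895, 150.87179487179486, 39.0) (364, 148, 9, 7) p95z [0.0813 0.1122 0.1181]
[ 0.5969 -0.2506  0.1137] 25
top bl (362.26060606060605, 155.13737373737374, 495.0) (349, 140, 30, 29) p95z [0.0278 0.0628 0.0669]
[ 0.5948 -0.2489  0.0635] 395
stand top ((596.8506469726562, -251.80776977539062), (57.416873931884766, 60.57218933105469), 67.7287368774414)
side or (282.0689655172414, 154.79310344827587, 29.0) (281, 150, 4, 12) p95z [0.0794 0.0974 0.1133]
[ 0.5958 -0.2465  0.1061] 15
side bl (281.7654320987654, 164.85185185185185, 81.0) (273, 161, 19, 8) p95z [0.0605 0.0632 0.0651]
[ 0.5899 -0.2385  0.063 ] 81
stand top ((592.5911254882812, -243.60635375976562), (54.2850341796875, 51.95828628540039), 64.4860610961914)
case ((597.4857788085938, 70.5083236694336), (204.3218994140625, 201.11190795898438), 88.4250717163086)
(np.float64(232.3237037037037), np.float64(172.1074074074074)) [0.552 0.102 0.085]
(np.float64(220.65055762081784), np.float64(202.95167286245353)) [0.5525 0.1027 0.085 ]
(array([0.5524, 0.1023, 0.0848]), np.float64(0.0008844081285585066))
bell (336.06516853932584, 195.42696629213484, 445.0) [ 0.4886 -0.1765  0.03  ]
box (405.78315018315016, 214.35018315018314, 1365.0) [ 0.4321 -0.3566  0.052 ]
```

View pics/c.png

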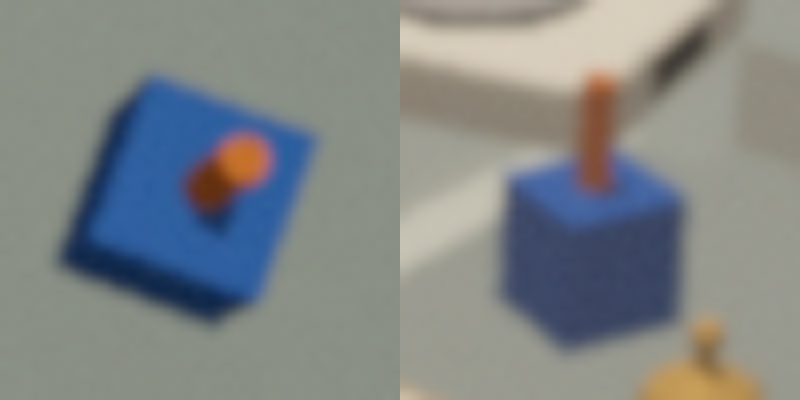

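```bash
python3 - <<'E'
from h import *
T=dict(np.load("top0.npz"));S=dict(np.load("side0.npz"))
np.set_printoptions(precision=4,suppress=True)
f=lambda x,y,o:(x/8+o[0]-.5,y/8+o[1]-.5)
a=f(245,160,(340,130)); b=f(600-400,80,(258,140)); print(on_plane(T,*a,.115),on_plane(S,*b,.115),cross(ray(T,*a),ray(S,*b)))
# corners of stand top (crop TL,TR,BR,BL)
print(np.mean([on_plane(T,*f(x,y,(340,130)),.063) for x,y in((152,75),(316,135),(258,300),(90,240))],0))
E
```

```text
[ 0.5979 -0.2525  0.115 ] [ 0.5979 -0.2501  0.115 ] (array([ 0.5987, -0.2524,  0.114 ]), np.float64(0.0013701224871899744))
[ 0.5984 -0.2522  0.063 ]
```

>>> jog_arm(
  deltas=[8, 0, 0, 0, 0, 0, 1],
)

```text
clock: 0.22
eef_pos: [0.1993, -0.5103, 0.2487]
eef_rot: [-171.8, -0.0, 21.3]
force: [0.3, -1.3, -0.7]
width: 0.0852
gripper_force: 0.0
```

That first row tilted the tool by mistake; I'll undo it before going on.

>>> jog_arm(
  deltas=[-8, 0, 0, 0, 0, 0, 1],
)

```text
clock: 0.35
eef_pos: [0.2001, -0.5147, 0.2413]
eef_rot: [-179.3, -0.1, 21.3]
force: [-0.1, -0.3, -0.1]
width: 0.0857
gripper_force: 0.0
```

>>> jog_arm(
  deltas=[0, 0, 10.5, 0.05, -0.01, 0.005, 1, 0, 0, 21.3, 0.1, -0.02, 0.01, 1, 0, 0, 21.3, 0.16, -0.035, 0.015, 1, 0, 0, 21.3, 0.22, -0.048, 0.02, 1, 0, 0, 21.3, 0.28, -0.061, 0.02, 1, 0, 0, 21.3, 0.34, -0.075, 0.02, 1, 0, 0, 21.3, 0.4, -0.087, 0.02, 1, 0, 0, 21.3, 0.45, -0.095, 0.02, 1, 0, 0, 21.3, 0.465, -0.098, 0.02, 1, 0, 0, 21.3, 0.465, -0.098, 0.02, 1, 0, 0, 21.3, 0.465, -0.098, 0.02, 1],
)

```text
clock: 1.72
eef_pos: [0.5962, -0.2531, 0.2281]
eef_rot: [180.0, 0.1, -0.1]
force: [0.2, -0.0, -0.6]
width: 0.0855
gripper_force: 0.0
```

>>> jog_arm(
  deltas=[0, 0, 0, 0.002, -0.001, 0.05, 1, 0, 0, 0, 0.002, -0.001, 0.1, 1, 0, 0, 0, 0.002, -0.001, 0.138, 1, 0, 0, 0, 0.002, -0.001, 0.138, 1, 0, 0, 0, 0.002, -0.001, 0.138, 1],
)

```text
clock: 2.35
eef_pos: [0.5997, -0.2527, 0.0922]
eef_rot: [179.9, -0.1, -0.1]
force: [-0.3, -0.1, 0.4]
width: 0.0853
gripper_force: 0.0
```

>>> jog_arm(
  deltas=[0, 0, 0, 0, 0, 0, 0, 0, 0, 0, 0, 0, 0, 0, 0, 0, 0, 0, 0, 0, 0, 0, 0, 0, 0, 0, 0, 0, 0, 0, 0, 0, 0, 0, 0, 0, 0, 0, 0, 0, 0, 0, 0, 0, 0, 0, 0, 0, 0, 0, 0, 0, 0, 0, 0, 0],
  newtons=60,
)

```text
clock: 3.35
eef_pos: [0.5997, -0.2513, 0.0907]
eef_rot: [180.0, -0.0, 0.0]
force: [-0.3, -0.2, 4.7]
width: 0.0148
gripper_force: 58.4
```

>>> jog_arm(
  deltas=[0, 0, 0, 0, 0, -0.02, 0, 0, 0, 0, 0, 0, -0.05, 0, 0, 0, 0, 0, 0, -0.09, 0, 0, 0, 0, 0, 0, -0.11, 0, 0, 0, 0, 0, 0, -0.11, 0],
)

```text
clock: 3.98
eef_pos: [0.6001, -0.2516, 0.2015]
eef_rot: [179.9, -0.1, 0.0]
force: [0.1, 0.0, -1.2]
width: 0.0144
gripper_force: 58.9
```

>>> jog_arm(
  deltas=[0, 0, 0, -0.005, -0.03, 0, 0, 0, 0, 0, -0.01, -0.08, 0, 0, 0, 0, 0, -0.02, -0.13, 0, 0, 0, 0, 0, -0.03, -0.18, 0, 0, 0, 0, 0, -0.04, -0.23, 0, 0, 0, 0, 0, -0.045, -0.28, 0, 0, 0, 0, 0, -0.047, -0.32, 0, 0, 0, 0, 0, -0.047, -0.345, 0, 0, 0, 0, 0, -0.047, -0.354, 0, 0, 0, 0, 0, -0.047, -0.354, 0, 0, 0, 0, 0, -0.047, -0.354, 0, 0, 0, 0, 0, -0.047, -0.354, 0, 0],
)

```text
clock: 5.48
eef_pos: [0.5526, 0.1018, 0.2001]
eef_rot: [180.0, 0.0, -0.1]
force: [0.6, 0.2, -0.6]
width: 0.0147
gripper_force: 58.9
```

```bash
python3 - <<'E'
from cell import readout, viewer
from h import *
print(readout.sense())
S=viewer.snapshot("side");np.savez("side1.npz",**S);T=viewer.snapshot("top");np.savez("top1.npz",**T)
sh=lambda s,x,y:cv2.resize(s["image"][y:y+80,x:x+80],(400,400),interpolation=2)
cv2.imwrite("pics/d.png",np.hstack([sh(S,180,140),sh(T,190,130)]))
E
```

```text
{'clock': 5.475, 'joints': array([-9.32808740e-01,  1.81131654e+01,  9.03926544e+01, -1.11117957e-02,
        7.15068439e+01,  8.91496416e+01]), 'qd': array([ 0.13794553, -0.14359532, -0.19165212,  0.15916998,  0.117383  ,
        0.10205891]), 'effort': array([ 1.59782446e-01, -4.69154549e+01, -2.80023533e+01,  6.10289208e-03,
        5.00155016e-03, -4.94916676e-03]), 'eef_pos': array([0.55256725, 0.10175575, 0.20014924]), 'eef_rot': array([ 1.79989652e+02,  1.28189952e-02, -7.89258079e-02]), 'force': array([ 0.64595944,  0.21818849, -0.57785907]), 'ft_torque': array([-0.01412133, -0.00866157,  0.01561353]), 'gripper_force': 58.94773006439209, 'width': 0.014682080397700643}
```

View pics/d.png

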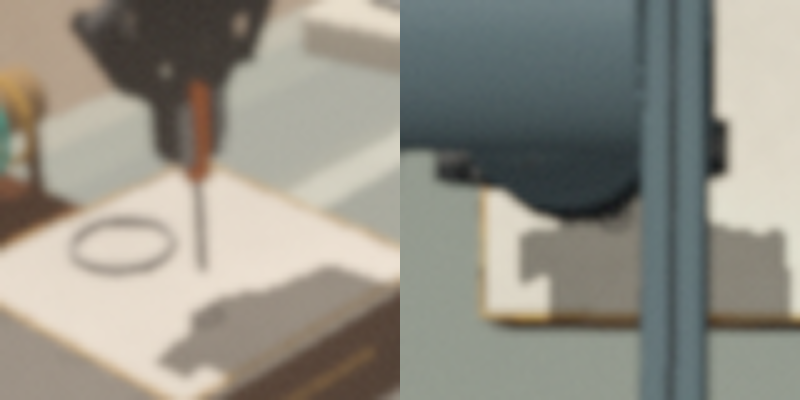

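Left crop (side view): the pin hangs from the fingers with its shoulder at crop (196,180) and tip at (204,268). The arm hides the hole from the top camera.

```bash
cat >> h.py <<'E'
def proj(s,p):
    K,X=s["intrinsics"],s["cam_to_world"]; c=X[:3,:3].T@(np.array(p)-X[:3,3])
    return K[0,0]*c[0]/-c[2]+K[0,2], K[1,1]*-c[1]/-c[2]+K[1,2]
E
python3 - <<'E'
from h import *
S=dict(np.load("side1.npz"))
for z in(.1146,.1726,.19): print(z,np.round(proj(S,(.5526,.1018,z)),2))
print("hole",np.round(proj(S,(.5524,.1023,.085)),2))
g=S["image"][:,:,:].astype(float).sum(2)
for v in range(172,200,2):
    row=g[v,208:232]; w=np.clip(np.median(row)-25-row,0,None); print(v,(w*np.arange(208,232)).sum()/max(w.sum(),1),w.sum())
E
```

```text
0.1146 [220.36 193.61]
0.1726 [219.3  174.71]
0.19 [218.97 168.79]
hole [220.8 202.9]
172 217.29987505206165 1200.5
174 218.8522099447514 724.0
176 219.3019538188277 563.0
178 219.44548286604362 321.0
180 219.3730407523511 319.0
182 219.04915730337078 356.0
184 213.41030927835052 727.5
186 216.86133333333333 375.0
188 217.77272727272728 462.0
190 216.6621359223301 515.0
192 213.18125 800.0
194 211.22327044025158 318.0
196 0.0 0.0
198 228.80782918149467 562.0
```

>>> jog_arm(
  deltas=[0, 0, 0, 0, 0, 0.012, 0, 0, 0, 0, 0, 0, 0.024, 0, 0, 0, 0, 0, 0, 0.028, 0, 0, 0, 0, 0, 0, 0.029, 0, 0, 0, 0, 0, 0, 0.03, 0, 0, 0, 0, 0, 0, 0.031, 0, 0, 0, 0, 0, 0, 0.031, 0, 0, 0, 0, 0, 0, 0.031, 0],
)

```text
clock: 6.58
eef_pos: [0.5526, 0.1028, 0.1696]
eef_rot: [180.0, -0.0, 0.0]
force: [0.1, -0.8, -0.3]
width: 0.015
gripper_force: 59.0
```

>>> jog_arm(
  deltas=[0, 0, 0, 0, 0, 0.0005, 0, 0, 0, 0, 0, 0, 0.001, 0, 0, 0, 0, 0, 0, 0.001, 0],
)

```text
clock: 6.95
eef_pos: [0.5526, 0.1025, 0.1683]
eef_rot: [180.0, -0.0, 0.0]
force: [0.5, -1.9, 0.8]
width: 0.0145
gripper_force: 59.0
```

>>> jog_arm(
  deltas=[0, 0, 0, 0, 0, 0.001, 0, 0, 0, 0, 0, 0, 0.001, 0, 0, 0, 0, 0, 0, 0.001, 0],
)

```text
clock: 7.32
eef_pos: [0.5525, 0.1026, 0.1672]
eef_rot: [180.0, -0.0, 0.0]
force: [-0.0, -3.0, 0.9]
width: 0.0145
gripper_force: 59.1
```

>>> jog_arm(
  deltas=[0, 0, 0, 0, 0, 0.001, 0, 0, 0, 0, 0, 0, 0.001, 0, 0, 0, 0, 0, 0, 0.001, 0],
)

```text
clock: 7.7
eef_pos: [0.5525, 0.1026, 0.1663]
eef_rot: [180.0, -0.0, 0.0]
force: [0.4, -3.7, 1.4]
width: 0.0147
gripper_force: 59.2
```

Side force in -y is building as the pin rides the +y chamfer, so I shift 1.5 mm towards -y.

>>> jog_arm(
  deltas=[0, 0, 0, 0, 0.0008, 0, 0, 0, 0, 0, 0, 0.0015, 0, 0, 0, 0, 0, 0, 0.0015, 0, 0, 0, 0, 0, 0, 0.0015, 0, 0],
)

```text
clock: 8.2
eef_pos: [0.5521, 0.1017, 0.1661]
eef_rot: [-180.0, 0.0, 0.0]
force: [-0.4, 0.5, -0.5]
width: 0.0144
gripper_force: 59.0
```

>>> jog_arm(
  deltas=[0, 0, 0, 0, 0, 0.001, 0, 0, 0, 0, 0, 0, 0.001, 0, 0, 0, 0, 0, 0, 0.001, 0],
)

```text
clock: 8.57
eef_pos: [0.5524, 0.1014, 0.1652]
eef_rot: [-180.0, 0.0, 0.0]
force: [0.0, 0.1, -0.5]
width: 0.0146
gripper_force: 59.0
```

>>> jog_arm(
  deltas=[0, 0, 0, 0, 0, 0.001, 0, 0, 0, 0, 0, 0, 0.002, 0, 0, 0, 0, 0, 0, 0.003, 0, 0, 0, 0, 0, 0, 0.004, 0, 0, 0, 0, 0, 0, 0.005, 0, 0, 0, 0, 0, 0, 0.0055, 0, 0, 0, 0, 0, 0, 0.0055, 0],
)

```text
clock: 9.45
eef_pos: [0.5524, 0.1013, 0.1598]
eef_rot: [-180.0, 0.0, 0.0]
force: [-0.0, 0.5, -1.1]
width: 0.0142
gripper_force: 58.9
```

>>> jog_arm(
  deltas=[0, 0, 0, 0, 0, 0.001, 0, 0, 0, 0, 0, 0, 0.001, 0],
)

```text
clock: 9.7
eef_pos: [0.5524, 0.1013, 0.1587]
eef_rot: [180.0, 0.0, 0.0]
force: [-0.9, -0.2, -1.5]
width: 0.0146
gripper_force: 58.9
```

>>> jog_arm(
  deltas=[0, 0, 0, 0, 0, 0.001, 0, 0, 0, 0, 0, 0, 0.002, 0, 0, 0, 0, 0, 0, 0.003, 0, 0, 0, 0, 0, 0, 0.003, 0],
)

```text
clock: 10.2
eef_pos: [0.5524, 0.1013, 0.1557]
eef_rot: [-180.0, 0.0, 0.0]
force: [0.2, 0.2, -0.2]
width: 0.0145
gripper_force: 58.9
```

>>> jog_arm(
  deltas=[0, 0, 0, 0, 0, 0.001, 0, 0, 0, 0, 0, 0, 0.002, 0, 0, 0, 0, 0, 0, 0.002, 0],
)

```text
clock: 10.58
eef_pos: [0.5524, 0.1013, 0.1537]
eef_rot: [-180.0, 0.0, 0.0]
force: [0.2, 0.4, -0.6]
width: 0.0142
gripper_force: 58.9
```

>>> jog_arm(
  deltas=[0, 0, 0, 0, 0, 0.001, 0, 0, 0, 0, 0, 0, 0.002, 0, 0, 0, 0, 0, 0, 0.002, 0],
)

```text
clock: 10.95
eef_pos: [0.5524, 0.1013, 0.1517]
eef_rot: [-180.0, 0.0, 0.0]
force: [-0.3, 0.3, -1.2]
width: 0.0146
gripper_force: 58.9
```

>>> jog_arm(
  deltas=[0, 0, 0, 0, 0, 0.001, 0, 0, 0, 0, 0, 0, 0.002, 0, 0, 0, 0, 0, 0, 0.002, 0],
)

```text
clock: 11.32
eef_pos: [0.5524, 0.1013, 0.1497]
eef_rot: [-180.0, 0.0, 0.0]
force: [-0.1, -0.1, -1.0]
width: 0.0146
gripper_force: 58.9
```

>>> jog_arm(
  deltas=[0, 0, 0, 0, 0, 0.001, 0, 0, 0, 0, 0, 0, 0.002, 0, 0, 0, 0, 0, 0, 0.002, 0],
)

```text
clock: 11.7
eef_pos: [0.5523, 0.1013, 0.1477]
eef_rot: [180.0, 0.0, 0.0]
force: [0.8, 0.1, -1.6]
width: 0.0148
gripper_force: 58.9
```

>>> jog_arm(
  deltas=[0, 0, 0, 0, 0, 0.001, 0, 0, 0, 0, 0, 0, 0.002, 0, 0, 0, 0, 0, 0, 0.002, 0],
)

```text
clock: 12.08
eef_pos: [0.5527, 0.1014, 0.1463]
eef_rot: [-180.0, -0.0, 0.0]
force: [-1.6, 0.5, 5.1]
width: 0.0144
gripper_force: 59.5
```

>>> jog_arm(
  deltas=[0, 0, 0, 0, 0, 0.001, 0, 0, 0, 0, 0, 0, 0.002, 0, 0, 0, 0, 0, 0, 0.002, 0],
)

```text
clock: 12.45
eef_pos: [0.5526, 0.1014, 0.1443]
eef_rot: [-180.0, -0.0, 0.0]
force: [-1.6, 0.9, 5.4]
width: 0.0146
gripper_force: 59.6
```

>>> jog_arm(
  deltas=[0, 0, 0, 0, 0, 0.001, 0, 0, 0, 0, 0, 0, 0.002, 0, 0, 0, 0, 0, 0, 0.002, 0],
)

```text
clock: 12.82
eef_pos: [0.5527, 0.1014, 0.1424]
eef_rot: [-180.0, -0.0, 0.0]
force: [-1.7, -0.3, 6.9]
width: 0.0145
gripper_force: 59.7
```

>>> jog_arm(
  deltas=[0, 0, 0, 0, 0, 0.001, 0, 0, 0, 0, 0, 0, 0.0015, 0, 0, 0, 0, 0, 0, 0.0015, 0, 0, 0, 0, 0, 0, 0.0015, 0, 0, 0, 0, 0, 0, 0.0015, 0],
)

```text
clock: 13.45
eef_pos: [0.5527, 0.1013, 0.1406]
eef_rot: [-180.0, -0.0, 0.0]
force: [-2.1, 0.1, 5.7]
width: 0.0146
gripper_force: 59.6
```

```bash
cat > look.py <<'E'
import sys
from cell import viewer
from h import *
S=viewer.snapshot("side");n=sys.argv[1];np.savez(f"{n}.npz",**S)
cv2.imwrite(f"pics/{n}.png",cv2.resize(S["image"][130:270,140:320],(720,560),interpolation=2))
a=dict(np.load("side1.npz")); d=cv2.absdiff(a["image"],S["image"]).max(2)[195:260,170:270]; print((d>25).sum(), (abs(a["depth"]-S["depth"])[205:260,170:270]>.01).sum())
E
python3 look.py e
```

```text
360 996
```

View pics/e.png

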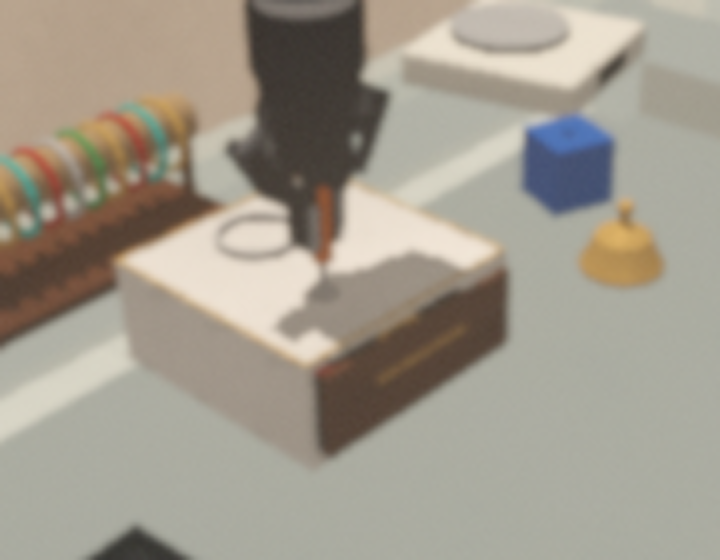

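The pin is in the hole (crop (325,285)) and a gap is starting to show behind the drawer front at (340,368). The force dropped from 6.9 to 5.7 N, so the catch is freed; I'll hold it.

>>> jog_arm(
  deltas=[0, 0, 0, 0, 0, 0.0005, 0, 0, 0, 0, 0, 0, 0.0005, 0, 0, 0, 0, 0, 0, 0.0005, 0, 0, 0, 0, 0, 0, 0.0005, 0, 0, 0, 0, 0, 0, 0.0005, 0, 0, 0, 0, 0, 0, 0.0005, 0, 0, 0, 0, 0, 0, 0.0005, 0, 0, 0, 0, 0, 0, 0.0005, 0, 0, 0, 0, 0, 0, 0.0005, 0, 0, 0, 0, 0, 0, 0.0005, 0, 0, 0, 0, 0, 0, 0.0005, 0, 0, 0, 0, 0, 0, 0.0005, 0],
)

```text
clock: 15.0
eef_pos: [0.5527, 0.1013, 0.1402]
eef_rot: [180.0, -0.0, 0.0]
force: [-1.0, 0.5, 5.7]
width: 0.0147
gripper_force: 59.6
```

>>> jog_arm(
  deltas=[0, 0, 0, 0, 0, 0, 0, 0, 0, 0, 0, 0, 0, 0, 0, 0, 0, 0, 0, 0, 0, 0, 0, 0, 0, 0, 0, 0, 0, 0, 0, 0, 0, 0, 0, 0, 0, 0, 0, 0, 0, 0, 0, 0, 0, 0, 0, 0, 0, 0, 0, 0, 0, 0, 0, 0, 0, 0, 0, 0, 0, 0, 0, 0, 0, 0, 0, 0, 0, 0, 0, 0, 0, 0, 0, 0, 0, 0, 0, 0, 0, 0, 0, 0],
)

```text
clock: 16.5
eef_pos: [0.5527, 0.1013, 0.1402]
eef_rot: [180.0, -0.0, 0.0]
force: [-1.0, 0.7, 5.2]
width: 0.0146
gripper_force: 59.6
```

```bash
python3 look.py f
```

```text
910 1465
```

View pics/f.png

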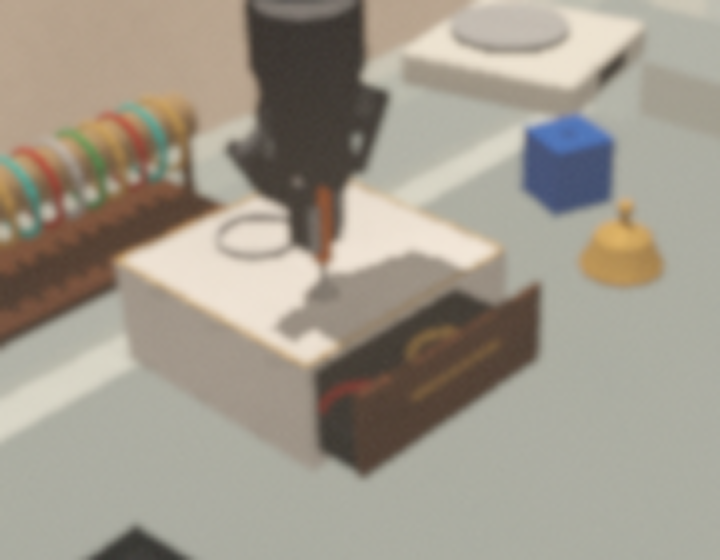

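The drawer stands far out, its front's lower corner now at crop (365,475). I'll hold a little longer, compare, and measure the free stand hole near crop (571,132).

>>> jog_arm(
  deltas=[0, 0, 0, 0, 0, 0, 0, 0, 0, 0, 0, 0, 0, 0, 0, 0, 0, 0, 0, 0, 0, 0, 0, 0, 0, 0, 0, 0, 0, 0, 0, 0, 0, 0, 0, 0, 0, 0, 0, 0, 0, 0, 0, 0, 0, 0, 0, 0, 0, 0, 0, 0, 0, 0, 0, 0, 0, 0, 0, 0, 0, 0, 0, 0, 0, 0, 0, 0, 0, 0, 0, 0, 0, 0, 0, 0, 0, 0, 0, 0, 0, 0, 0, 0],
)

```text
clock: 18.05
eef_pos: [0.5527, 0.1013, 0.1402]
eef_rot: [180.0, -0.0, 0.0]
force: [-1.9, 0.4, 4.9]
width: 0.0145
gripper_force: 59.6
```

```bash
python3 look.py g; python3 - <<'E'
from h import *
from cell import viewer
f=dict(np.load("f.npz"));g=dict(np.load("g.npz"))
print((cv2.absdiff(f["image"],g["image"]).max(2)[195:260,170:290]>25).sum())
np.set_printoptions(precision=4,suppress=True)
# drawer front lower/upper corners vs case corner
for x,y,z in((365,362+22,.08),(540,284,.08),(305,366,.085),(505,250,.085)): print(on_plane(g,140+x/4-.5,130+y/4-.5,z))
T=viewer.snapshot("top"); np.savez("top2.npz",**T)
def dark(s,c,r,z):
    u0,v0=c;im=s["image"].astype(float).sum(2)[v0-r:v0+r+1,u0-r:u0+r+1]; w=np.clip(np.median(im)-25-im,0,None)
    y,x=np.mgrid[v0-r:v0+r+1,u0-r:u0+r+1];u,v=(w*x).sum()/w.sum(),(w*y).sum()/w.sum();print((u,v),on_plane(s,u,v,z),w.sum());return ray(s,u,v)
print(np.round(proj(T,(.5984,-.2522,.063)),1),np.round(proj(g,(.5984,-.2522,.063)),1))
print(cross(dark(T,(366,154),5,.063),dark(g,(282,163),3,.063)))
cv2.imwrite("pics/h.png",np.hstack([cv2.resize(T["image"][130:180,340:390],(400,400),interpolation=2),cv2.resize(g["image"][145:195,258:308],(400,400),interpolation=2)]))
E
```

```text
911 1463
0
[0.4634 0.1574 0.08  ]
[ 0.4508 -0.0098  0.08  ]
[0.5013 0.1727 0.085 ]
[ 0.4939 -0.0246  0.085 ]
[365.  152.9] [282.1 162.9]
(np.float64(365.0547345374932), np.float64(152.9031198686371)) [ 0.5984 -0.2523  0.063 ] 1827.0
(np.float64(283.57142857142856), np.float64(164.71428571428572)) [ 0.5857 -0.2434  0.063 ] 7.0
(array([ 0.5975, -0.256 ,  0.0548]), np.float64(0.005473204230020494))
```

View pics/h.png

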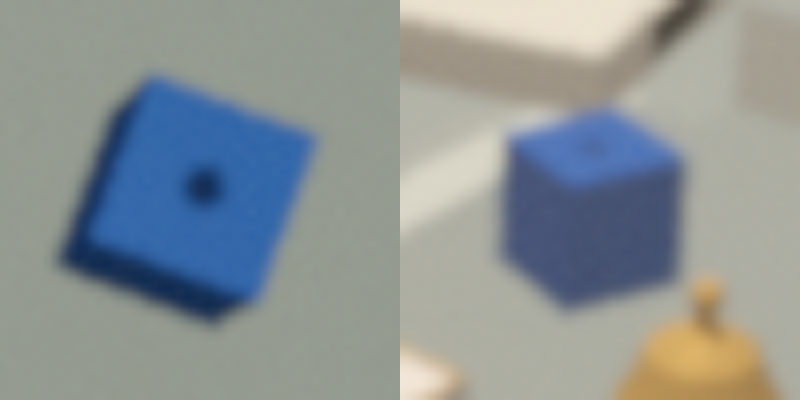

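Left crop: the top view shows the empty stand hole at crop (204,186), i.e. (0.598, -0.252), matching the block centre. The right crop (side view) shows the hole at (595,147). The drawer has stopped about 40 mm out. Now I withdraw the pin and return it.

>>> jog_arm(
  deltas=[0, 0, 0, 0, 0, -0.005, 0, 0, 0, 0, 0, 0, -0.015, 0, 0, 0, 0, 0, 0, -0.03, 0, 0, 0, 0, 0, 0, -0.05, 0, 0, 0, 0, 0, 0, -0.065, 0, 0, 0, 0, 0, 0, -0.065, 0, 0, 0, 0, 0, 0, -0.065, 0],
)

```text
clock: 19.02
eef_pos: [0.5521, 0.1013, 0.2044]
eef_rot: [-180.0, 0.0, -0.0]
force: [0.2, -0.7, -0.4]
width: 0.0147
gripper_force: 59.2
```

>>> jog_arm(
  deltas=[0, 0, 0, 0.002, 0.03, 0, 0, 0, 0, 0, 0.008, 0.08, 0, 0, 0, 0, 0, 0.015, 0.13, 0, 0, 0, 0, 0, 0.025, 0.18, 0, 0, 0, 0, 0, 0.035, 0.23, 0, 0, 0, 0, 0, 0.042, 0.28, 0, 0, 0, 0, 0, 0.047, 0.32, 0, 0, 0, 0, 0, 0.047, 0.345, 0, 0, 0, 0, 0, 0.047, 0.353, 0, 0, 0, 0, 0, 0.047, 0.353, 0, 0, 0, 0, 0, 0.047, 0.353, 0, 0, 0, 0, 0, 0.047, 0.353, 0, 0],
)

```text
clock: 20.52
eef_pos: [0.5997, -0.2503, 0.2051]
eef_rot: [-180.0, -0.0, 0.1]
force: [-0.8, 0.5, -1.6]
width: 0.0142
gripper_force: 59.2
```

```bash
python3 - <<'E'
from h import *
from cell import viewer,readout
p=readout.sense()["eef_pos"];print(p)
S=viewer.snapshot("side");np.savez("s3.npz",**S)
for d in(.0855,.0275): print(np.round(proj(S,p-[0,0,d]),2))
cv2.imwrite("pics/i.png",cv2.resize(S["image"][110:190,240:320],(560,560),interpolation=2))
E
```

```text
[ 0.59965347 -0.25032224  0.20511571]
[282.18 148.11]
[282.93 132.15]
```

View pics/i.png

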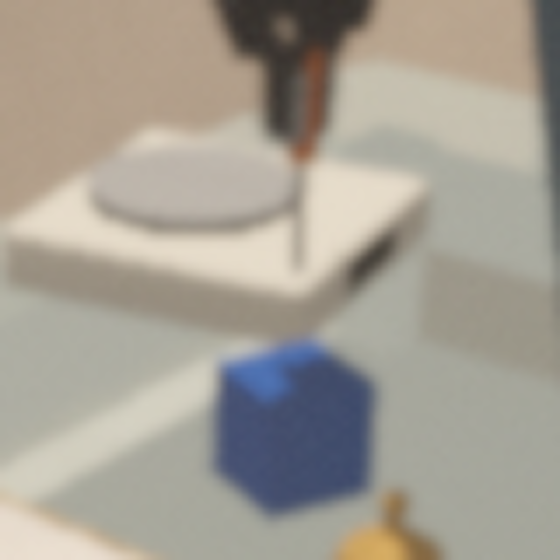

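The pin hangs straight with its tip at crop (298,270), which is image (282,148), exactly as predicted. I'll shift 1 mm and lower it.

>>> jog_arm(
  deltas=[0, 0, 0, -0.001, 0.001, 0.02, 0, 0, 0, 0, -0.001, 0.001, 0.04, 0, 0, 0, 0, -0.001, 0.001, 0.052, 0, 0, 0, 0, -0.001, 0.001, 0.056, 0, 0, 0, 0, -0.001, 0.001, 0.058, 0, 0, 0, 0, -0.001, 0.001, 0.06, 0, 0, 0, 0, -0.001, 0.001, 0.062, 0, 0, 0, 0, -0.001, 0.001, 0.064, 0, 0, 0, 0, -0.001, 0.001, 0.064, 0],
)

```text
clock: 21.7
eef_pos: [0.5984, -0.2526, 0.1407]
eef_rot: [-180.0, 0.0, 0.0]
force: [0.5, -0.1, -0.8]
width: 0.0146
gripper_force: 59.2
```

>>> jog_arm(
  deltas=[0, 0, 0, 0, 0, 0.006, 0, 0, 0, 0, 0, 0, 0.014, 0, 0, 0, 0, 0, 0, 0.022, 0, 0, 0, 0, 0, 0, 0.03, 0, 0, 0, 0, 0, 0, 0.038, 0, 0, 0, 0, 0, 0, 0.044, 0, 0, 0, 0, 0, 0, 0.047, 0, 0, 0, 0, 0, 0, 0.047, 0, 0, 0, 0, 0, 0, 0.047, 0],
)

```text
clock: 22.82
eef_pos: [0.5987, -0.2528, 0.0941]
eef_rot: [180.0, -0.0, 0.0]
force: [-0.4, -0.3, -0.5]
width: 0.0145
gripper_force: 59.2
```

>>> jog_arm(
  deltas=[0, 0, 0, 0, 0, 0.001, 0, 0, 0, 0, 0, 0, 0.002, 0, 0, 0, 0, 0, 0, 0.0025, 0, 0, 0, 0, 0, 0, 0.0025, 0],
)

```text
clock: 23.32
eef_pos: [0.5984, -0.2527, 0.0912]
eef_rot: [-180.0, 0.0, 0.0]
force: [-0.1, 0.7, -0.0]
width: 0.0145
gripper_force: 59.2
```

>>> jog_arm(
  deltas=[0, 0, 0, 0, 0, 0.0007, 0, 0, 0, 0, 0, 0, 0.0007, 0, 0, 0, 0, 0, 0, 0.0007, 0.3, 0, 0, 0, 0, 0, 0.0007, 1, 0, 0, 0, 0, 0, 0.0007, 1, 0, 0, 0, 0, 0, 0.0007, 1, 0, 0, 0, 0, 0, 0.0007, 1, 0, 0, 0, 0, 0, 0.0007, 1, 0, 0, 0, 0, 0, 0.0007, 1],
)

```text
clock: 24.45
eef_pos: [0.5985, -0.2527, 0.0906]
eef_rot: [-180.0, 0.0, 0.0]
force: [0.4, -0.4, 1.3]
width: 0.0853
gripper_force: 0.0
```

>>> jog_arm(
  deltas=[0, 0, 0, 0, 0, -0.01, 1, 0, 0, 0, 0, 0, -0.04, 1, 0, 0, 0, 0, 0, -0.08, 1, 0, 0, 0, 0, 0, -0.13, 1, 0, 0, 0, -0.05, 0.02, -0.15, 1, 0, 0, 0, -0.1, 0.05, -0.15, 1, 0, 0, 0, -0.15, 0.08, -0.15, 1, 0, 0, 0, -0.15, 0.08, -0.15, 1, 0, 0, 0, -0.15, 0.08, -0.15, 1],
)

```text
clock: 25.58
eef_pos: [0.4488, -0.3328, 0.2414]
eef_rot: [180.0, -0.1, -0.1]
force: [0.8, -0.2, -0.1]
width: 0.0851
gripper_force: 0.0
```

```bash
python3 - <<'E'
from h import *
from cell import viewer,readout
print(readout.sense()["clock"],readout.sense()["eef_pos"])
S=viewer.snapshot("side");T=viewer.snapshot("top")
cv2.imwrite("pics/j.png",np.hstack([cv2.resize(T["image"][90:250,180:440],(488,300)),cv2.resize(S["image"][145:195,258:308],(300,300),interpolation=2)]))
for n,s,b in(("top",T,(355,140,385,165)),("side",S,(270,145,295,166))):
    m=mask(s,*ORANGE,b); print(n,cen(m),cv2.boundingRect(m))
E
```

```text
25.575 [ 0.4487809  -0.33282903  0.24139922]
top (367.6585365853659, 151.1951219512195, 41.0) (364, 148, 9, 8)
side (282.14285714285717, 155.0, 28.0) (281, 150, 4, 13)
```

View pics/j.png

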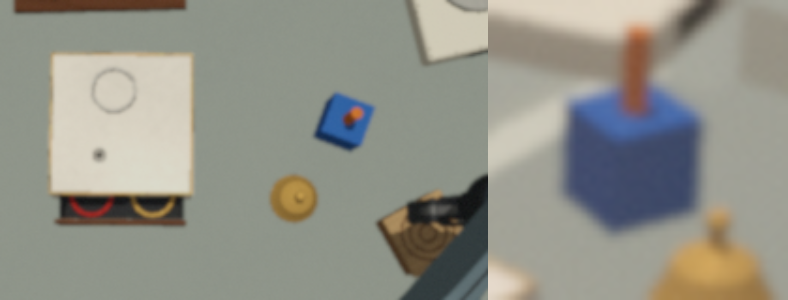

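The pin is upright and seated in its stand (crop (352,117)), in the same pixels as at the start. The drawer is out and the other things look unmoved. Handing in.

```bash
python3 -c "
from cell import ticket
print(ticket.close_job())"
```

```text
the job is handed in; nothing more can be done
None
```

The drawer is fully out (about 40 mm by the camera), the pin is back upright and seated in its stand, and the job was handed in at about 26 s; no verdict was returned.

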